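# Try out the contact strip of a bench grinder

### The arm

A 6-joint arm with a two-finger parallel gripper is mounted at the origin on the work surface. World frame = base frame: x ahead of the robot, y to its left, z up, the work surface at z = 0. Lengths are in m, angles in rad, forces in N, time in s.
With the tool pointing down it reaches from about 0.425 to 0.925 m from the base axis. Payload 12.5 kg.
Tool frame: the origin (TCP) lies between the finger pads, 19 mm behind the fingertips; this is the grasp point; z points along the fingers, y is the line along which they close (so a half turn about z gives the same grasp; the last joint's range is limited). The gripper opens to 85 mm and grips with 20 to 120 N. Pads are 22 mm wide; open, the fingers measure 114 mm over their backs; the gripper's body (76 mm by 85 mm) begins 54 mm behind the grasp point. The pads swing forward as they close: fully open they stand 13 mm farther back than shut.
Start: joints at [1.191, 0.491, 1.559, -0, 1.092, -0.106], TCP at [0.169, 0.602, 0.25] pointing down, gripper open.
Joint ranges: [-3.1, 3.1], [-0.84, 2.19], [0.05, 2.79], [-1.13, 4.28], [0.06, 2.93], [-2.69, 2.69]. Speed limits (rad/s): [2.22, 2.22, 2.79, 3.14, 3.14, 3.14].

### API

Orientations are given as a 3x3 rotation matrix whose columns are the frame's x, y, z axes.
In Python, from workcell import read_state, capture, close_job gives the robot as it stands. The module is installed in compiled form; this text tells all that it offers.
- The arm moves only by the tool arm_command, never from a script. Its argument "moves" is a list of rows, each a list of 6 numbers: the shift along the world's x, y, z in units of 0.2 m (1.0 is 0.2 m), then the turn, a rotation vector about the world's x, y, z in units of 120 degrees (1.0 is 120 degrees). A call has 1 to 5 rows; each row shifts and turns the commanded pose from where the row before left it; what a row does not reach is not made up. A row lasts 1/8 s, in which the tool goes at most 62.5 mm and 10.7 degrees, less where a joint would pass 70% of its speed; a pose out of reach is approached as far as the arm can. A call with a number of a shift or a turn outside -1 to 1 is refused whole. A call with a gripper value outside its range is refused whole. "claw" is the closure, from -1 (fully open) to 1 (shut), set as the call begins (left out, the last holds). The fingers move at their own pace and stop on an object; the grip force is fixed at half the most. Time passes only in rows, so rows that do not move let the fingers close. It gives the time, the measured TCP pose, the force, the opening and the grip force at its end, in the units of the state.
- read_state(): the state, without advancing time (a new reading comes with each control period).
- capture(name): name is "scene" or "top"; returns a dict with "pixels" (420x560x3 uint8, red, green, blue), "range_z" (420x560 float32, m along the optical axis (not along the pixel's ray), 0 where there is no reading), "vfov" (degrees; the focal length in pixels is half the picture's height over the tangent of half this angle, whatever the lens; pixels are square), "cx", "cy" (the principal point, pixels), "k1" (the pictures are not rectified: a ray, as slopes to the right and down, at radius r is drawn at 1 + k1 r^2 times it, then the intrinsics apply), "origin" and "attitude" of the camera in the world. Camera axes: x right, y down, z forward; pixel columns grow to the right and rows downward; lengths in m; the calibration is good to about 2 mm. A picture is of the moment at which its call begins.
- close_job(): hands the job in; it is judged then, once.
The state is a dict: "t": time; "joints": joint angles; "joint_velocities": joint speeds; "joint_torque": joint torques, N m; "ee_pos": TCP position; "tool_rot": TCP orientation; "wrist_force": force on the tool from outside, world axes, zero at the start; "wrist_torque": the same for the moment, N m; "gripper_width": finger opening in m; "grip_force": force on a finger pad.
Only numpy, scipy, OpenCV 4.12 (cv2) and the standard library are available. Lean on these libraries where they do the work, as an engineer would, in place of code of your own. Each camera call takes 0.05 s, during which the arm holds its last target. There are 200 camera calls.

### The job

Try out the bow-shaped rubber contact strip round the front of the bench grinder: with the closed fingertips press it gently, about half way down, on the rivet next to the square switch box, then follow the bow rivet by rivet to the far end so that it is held down under your fingertips at each of the seven rivets in turn. Finish while still holding it about half way down on the last rivet, by the round post; the program ends in that pose. Never push the strip onto its stop, keep off the grinding disc, and do not move or pick up the tools and things standing around.

Things in the scene. Friction and masses are not known exactly. Their poses are not given: they have to be found in the camera images.
- grinder: flat green bench grinder, fixed to the table: round base 244 across and 26 high with a motor housing behind it (180 wide, 50 high). Origin on the table under the disc's centre; its -x points to the front (the middle of the strip), z up. Its x runs roughly away from the robot
- strip (a joint): how far the contact strip is pushed down, in m: 0 up, 0.010 on its stop. The whole strip goes straight down as one piece wherever it is pressed, and springs back: it starts to move at about 2 N and needs 1 N more per mm (7 N at 5 mm, 12 N on the stop)
- switch_box: grey square box, fixed to the table at one end of the strip (either end), 40 x 40, 66 high; origin at the centre of its underside, 61 from the nearest rivet. Marks the end to start at
- end_post: round grey post, fixed to the table at the other end of the strip, 30 across, 58 high; origin at the centre of its underside
- disc: dark grinding disc lying flat in the middle of the grinder, 200 across; origin at the centre of its underside, 26 above the table, its face 40 above the table, its hub 50. There are 40 between its rim and the strip's inner edge
- mark0 (a point): flat steel rivet head 10 across on the strip's top, this point at the strip's top surface (50 above the table when the strip is up; it moves with the strip). Seven rivets, 42 apart along the arc; numbered mark0 to mark6 from the -y end of the grinder to its +y end, mark3 in the middle
- mark1 (a point): rivet 1 of the row, see mark0
- mark2 (a point): rivet 2 of the row, see mark0
- mark3 (a point): rivet 3 of the row, see mark0. The strip itself is a black rubber bow 20 wide and 12 thick, about 285 long: an arc whose middle line lies 150 from the upright through the grinder's origin, round the front of the base
- mark4 (a point): rivet 4 of the row, see mark0
- mark5 (a point): rivet 5 of the row, see mark0
- mark6 (a point): rivet 6 of the row, see mark0
- socket_big: wrench socket standing upright, steel tube 30 across, 38 high; loose bystander, origin on its underside
- socket_small: small wrench socket standing upright, steel tube 22 across, 28 high; loose bystander, origin on its underside
- wrench: open-ended wrench lying flat, about 170 long, along its x; loose bystander, origin on its underside
- screwdriver: screwdriver lying along its x, about 200 long; loose bystander, origin on its underside
- spray_can: aluminium can standing, 56 across, 150 high; loose bystander, origin on its underside
- mug: white mug standing, 76 across, 85 high; loose bystander, origin on its underside
- tape_roll: roll of tape lying flat, 80 across, 22 high; loose bystander, origin on its underside

How it is judged:
By the outcome, as a careful person would: the job done as asked, in the order asked, and still so for the second after the job is handed in, while the arm keeps its last pose, push and grip.
It also fails if it takes over 48 s, if anything falls off the work surface, if the arm or the gripper's body presses on something with over 40 N, if the wrist force passes 120 N, or if a joint passes its speed limit or range.

## Working session

There is one attempt and no reset: what is moved stays moved. The work goes in short steps, Python scripts to look and compute and a tool call to move; the robot and the scene stay as the last step left them, time stands still between calls to the robot, and variables do not carry over. Pictures are saved under pics/ and viewed, at most 10 in all, crops included, and the job is handed in when it is done.

Besides the shell and the picture viewer there is one more tool, called after "Emit:" in YAML: its name, and indented under it one key for each argument. arm_command: Moves the arm, as the interface text tells. Shifts and turns lie within -1 to 1; 1 stands for 0.2 m of shift or 120 degrees of turn. Its arguments: {"type":"object","properties":{"moves":{"type":"array","items":{"type":"array","items":{"type":"number","minimum":-1,"maximum":1}}},"claw":{"type":"number"}},"required":["moves"]}

```bash
mkdir -p pics; cat > h.py <<'E'
import numpy as np, cv2
from workcell import read_state, capture, close_job
def points(c):
    h,w=c['range_z'].shape; f=h/2/np.tan(np.radians(c['vfov'])/2)
    u,v=np.meshgrid(np.arange(w),np.arange(h))
    K=np.array([[f,0,c['cx']],[0,f,c['cy']],[0,0,1.]])
    p=cv2.undistortPoints(np.stack([u,v],-1).reshape(-1,1,2).astype(float),K,np.array([c['k1'],0,0,0.]))
    # k1 r^2 with r undistorted slope radius = OpenCV model
    d=np.concatenate([p[:,0],np.ones((h*w,1))],1)
    d=d@np.array(c['attitude']).T
    z=c['range_z'].reshape(-1,1)
    return (d*z+np.array(c['origin'])).reshape(h,w,3), d.reshape(h,w,3)
E
python3 - <<'E'
from h import *
for n in ('top','scene'):
    c=capture(n); np.savez('pics/%s.npz'%n,**c); cv2.imwrite('pics/%s.png'%n,c['pixels'][...,::-1])
    print(n,c['vfov'],c['cx'],c['cy'],c['k1'],c['origin'],np.round(c['attitude'],3))
print(read_state())
E
```

```text
top 57.89427063300215 282.4926530168108 206.49336074967243 0.03039419090206763 [ 0.47541491 -0.00694474  0.8285531 ] [[ 0.003 -0.996  0.093]
 [-1.    -0.003 -0.001]
 [ 0.001 -0.093 -0.996]]
scene 46.54169592241168 272.70216564492944 204.85155777202084 -0.009041936387219264 [ 0.89529859 -0.51361919  0.96043634] [[ 0.819  0.47  -0.329]
 [ 0.573 -0.675  0.464]
 [-0.004 -0.569 -0.822]]
{'t': 0.1, 'joints': array([ 1.19138675e+00,  4.91532461e-01,  1.55937404e+00,  3.06760784e-06,
        1.09170344e+00, -1.05621646e-01]), 'joint_velocities': array([ 0.00071665, -0.00287571, -0.00080577,  0.00150695,  0.00094194,
       -0.00024183]), 'joint_torque': array([ 2.96263934e-03, -6.19452953e+01, -2.62027913e+01, -1.04821463e-04,
        2.99466978e-03, -1.07533387e-05]), 'ee_pos': array([0.16891406, 0.60156291, 0.24947053]), 'tool_rot': array([[-9.62753220e-01,  2.70381385e-01, -3.79302086e-04],
       [ 2.70381628e-01,  9.62752764e-01, -9.43929635e-04],
       [ 1.09953130e-04, -1.01132761e-03, -9.99999483e-01]]), 'wrist_force': array([-0.02855621, -0.3693403 , -0.06924942]), 'wrist_torque': array([ 0.01425428, -0.01199214, -0.02158962]), 'grip_force': 0.0, 'gripper_width': 0.08563280998719625}
```

View pics/top.png

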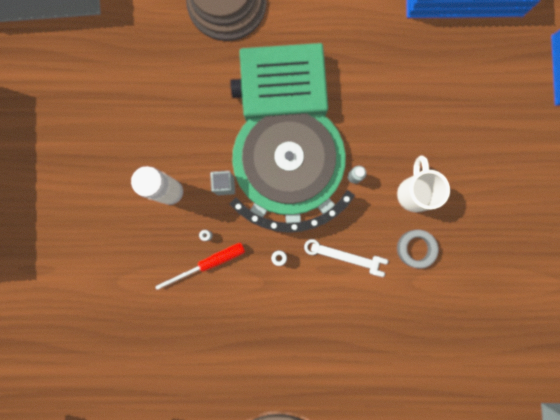

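View pics/scene.png

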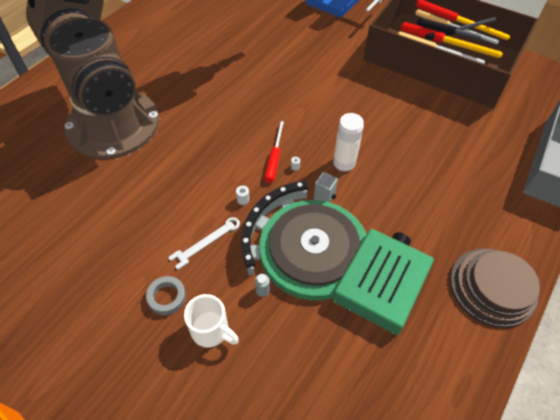

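The top view shows the disc hub at (289,156). The strip's rivets run from (237,206), beside the square box at (222,182), to (348,199), beside the post at (358,174). Image left is +y, so the start is mark6.

```bash
python3 - <<'E'
from h import *
from scipy.optimize import least_squares
for n,box in (('top',(225,185,360,240)),('scene',(235,175,315,280))):
    c=dict(np.load('pics/%s.npz'%n)); P,d=points(c)
    X=c['origin']+d*((0.05-c['origin'][2])/d[...,2:])
    g=cv2.cvtColor(c['pixels'],cv2.COLOR_RGB2GRAY)
    hat=cv2.morphologyEx(g,cv2.MORPH_TOPHAT,np.ones((9,9),np.uint8))
    m=np.zeros_like(g); x0,y0,x1,y1=box; m[y0:y1,x0:x1]=(hat[y0:y1,x0:x1]>70)*255
    k,l,s,ce=cv2.connectedComponentsWithStats(m)
    out=[]
    for i in range(1,k):
        if s[i,4]<5 or s[i,4]>60: continue
        yy,xx=np.where(l==i); wt=hat[yy,xx].astype(float)
        q=(X[yy,xx]*wt[:,None]).sum(0)/wt.sum()
        out.append(q); print(n,ce[i].round(1),s[i,4],q.round(4),P[yy,xx,2].mean().round(4))
    # model: centre + yaw of the grinder
    out=np.array(out)
    def res(p):
        a=p[2]+np.pi+(3-np.arange(7))*0.28*-1
        M=p[:2]+0.15*np.c_[np.cos(a),np.sin(a)]
        return M
    def f(p): 
        D=np.linalg.norm(out[None,:,:2]-res(p)[:,None],axis=2); return D.min(1)
    r=least_squares(f,[0.55,0,0],loss='soft_l1',f_scale=0.003); print(r.x,f(r.x).round(4)); print(res(r.x).round(4))
    # heights around
    ok=(P[...,2]>0.02)&(c['range_z']>0)&(np.hypot(P[...,0]-r.x[0],P[...,1]-r.x[1])<0.35)
    print('strip z',np.median(P[ok&(abs(np.hypot(P[...,0]-r.x[0],P[...,1]-r.x[1])-.15)<.006)&(P[...,0]<r.x[0]-.08)][:,2]))
E
```

```text
top [346.4 198.6] 30 [ 0.5645 -0.139   0.05  ] 0.0506
top [327.5 207. ] 47 [ 0.5471 -0.1003  0.05  ] 0.0116
top [237.6 206.3] 29 [0.5482 0.0848 0.05  ] 0.0514
top [331.6 212.9] 27 [ 0.5348 -0.1086  0.05  ] 0.0805
top [254.4 218.3] 29 [0.5235 0.0502 0.05  ] 0.0511
top [292.9 218.5] 51 [ 0.5232 -0.0289  0.05  ] 0.0124
top [313.8 222.4] 32 [ 0.5153 -0.0719  0.05  ] 0.0511
top [273.4 225.3] 29 [0.5093 0.011  0.05  ] 0.051
top [293.8 226.5] 28 [ 0.5066 -0.0308  0.05  ] 0.0509
[ 0.65607438 -0.01995157  0.07244232] [0.0006 0.0002 0.0001 0.0002 0.0001 0.0003 0.0004]
[[ 0.5481  0.0842]
 [ 0.5236  0.0503]
 [ 0.5093  0.011 ]
 [ 0.5065 -0.0308]
 [ 0.5153 -0.0717]
 [ 0.5351 -0.1086]
 [ 0.5643 -0.1386]]
strip z 0.050481308368342415
scene [299.1 184. ] 20 [0.5485 0.0839 0.05  ] 0.0506
scene [282.7 188.8] 20 [0.5245 0.0504 0.05  ] 0.0508
scene [267.8 197.5] 18 [0.5103 0.0106 0.05  ] 0.0508
scene [256. 209.] 21 [ 0.5071 -0.0307  0.05  ] 0.0511
scene [236.9 223.3] 39 [ 0.495  -0.0856  0.05  ] 0.0047
scene [248.4 223.6] 25 [ 0.5161 -0.0716  0.05  ] 0.0871
scene [257.1 223.1] 8 [ 0.5314 -0.0597  0.05  ] 0.0122
scene [245.3 239.9] 24 [ 0.5356 -0.1087  0.05  ] 0.0508
scene [253.3 250.2] 37 [ 0.5647 -0.1195  0.05  ] 0.0117
scene [247.9 256.7] 25 [ 0.5647 -0.1389  0.05  ] 0.0506
scene [271.6 271.5] 29 [ 0.6257 -0.1386  0.05  ] 0.0262
scene [261.9 277. ] 54 [ 0.6166 -0.1604  0.05  ] 0.0563
[ 0.65675422 -0.0202287   0.07113117] [0.0005 0.0002 0.0004 0.0002 0.0003 0.0001 0.0002]
[[ 0.5489  0.0841]
 [ 0.5243  0.0502]
 [ 0.51    0.0109]
 [ 0.5071 -0.0309]
 [ 0.5159 -0.0718]
 [ 0.5357 -0.1087]
 [ 0.5648 -0.1388]]
strip z 0.049837384040691934
```

Emit:
arm_command:
  moves:
    - [0.17, -0.235, 0, 0, 0, 0]
    - [0.17, -0.235, 0, 0, 0, 0]
    - [0.17, -0.235, 0, 0, 0, 0]
    - [0.17, -0.235, 0, 0, 0, 0]
    - [0.17, -0.235, 0, 0, 0, 0]
  claw: 1

```text
t: 0.72
ee_pos: [0.3397, 0.3651, 0.2499]
tool_rot: [[-0.963, 0.27, -0.0], [0.27, 0.963, -0.0], [0.0, -0.0, -1.0]]
wrist_force: [0.7, 1.4, -0.7]
gripper_width: 0.0001
grip_force: 0.0
```

Emit:
arm_command:
  moves:
    - [0.17, -0.235, 0, 0, 0, 0]
    - [0.17, -0.235, 0, 0, 0, 0]
    - [0.17, -0.235, 0, 0, 0, 0]
    - [0.17, -0.235, 0, 0, 0, 0]
    - [0.17, -0.235, 0, 0, 0, 0]

```text
t: 1.35
ee_pos: [0.5098, 0.13, 0.25]
tool_rot: [[-0.963, 0.271, -0.0], [0.271, 0.963, 0.0], [0.0, 0.0, -1.0]]
wrist_force: [0.4, 1.3, 1.1]
gripper_width: 0.0003
grip_force: 0.0
```

Emit:
arm_command:
  moves:
    - [0.17, -0.235, 0, 0, 0, 0]
    - [0, 0, 0, 0, 0, 0]
    - [0, 0, 0, 0, 0, 0]

```text
t: 1.72
ee_pos: [0.5425, 0.0848, 0.2496]
tool_rot: [[-0.963, 0.271, -0.001], [0.271, 0.963, 0.0], [0.001, -0.0, -1.0]]
wrist_force: [-0.9, -0.2, 0.5]
gripper_width: 0.0003
grip_force: 0.0
```

Emit:
arm_command:
  moves:
    - [0.03, -0.003, -0.2, 0, 0, 0]
    - [0, 0, -0.2, 0, 0, 0]
    - [0, 0, -0.2, 0, 0, 0]
    - [0, 0, -0.2, 0, 0, 0]
    - [0, 0, -0.05, 0, 0, 0]

```text
t: 2.35
ee_pos: [0.5475, 0.0853, 0.0784]
tool_rot: [[-0.963, 0.269, -0.004], [0.269, 0.963, 0.0], [0.003, -0.001, -1.0]]
wrist_force: [-0.9, -0.4, 0.5]
gripper_width: 0.0003
grip_force: 0.0
```

Emit:
arm_command:
  moves:
    - [0, 0, 0, 0, 0, 0]
    - [0, 0, 0, 0, 0, 0]

```text
t: 2.6
ee_pos: [0.5495, 0.0845, 0.0815]
tool_rot: [[-0.963, 0.27, 0.002], [0.27, 0.963, 0.0], [-0.002, 0.001, -1.0]]
wrist_force: [0.8, 1.0, 0.4]
gripper_width: 0.0002
grip_force: 0.0
```

```bash
python3 - <<'E'
from h import *
s=read_state(); print(s['ee_pos'],s['wrist_force'])
a=capture('scene')['pixels'][120:290,180:380,::-1]; b=capture('top')['pixels'][110:280,180:380,::-1]
cv2.imwrite('pics/a1.png',cv2.resize(np.hstack([a,b]),None,fx=2,fy=2,interpolation=cv2.INTER_CUBIC))
E
```

```text
[0.54952496 0.08449003 0.08153429] [0.77285624 1.00568569 0.40936327]
```

View pics/a1.png

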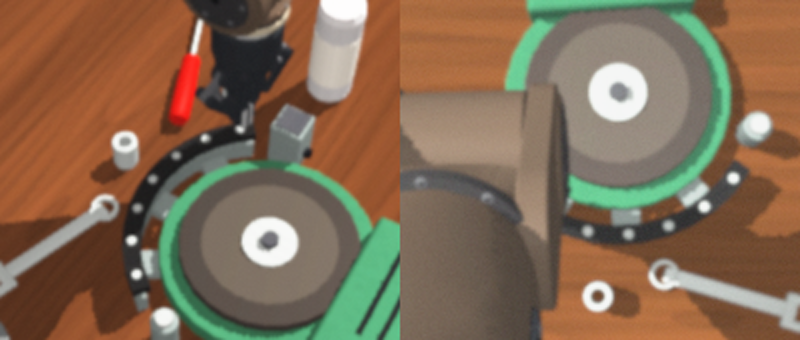

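The scene crop shows the closed fingertips right above the first rivet (about (245,125) in the crop), clear of the box.

Emit:
arm_command:
  moves:
    - [0, 0, -0.01, 0, 0, 0]
    - [0, 0, -0.015, 0, 0, 0]
    - [0, 0, -0.015, 0, 0, 0]
    - [0, 0, 0, 0, 0, 0]
    - [0, 0, 0, 0, 0, 0]

```text
t: 3.32
ee_pos: [0.549, 0.0841, 0.072]
tool_rot: [[-0.963, 0.27, -0.0], [0.27, 0.963, 0.0], [0.0, 0.0, -1.0]]
wrist_force: [1.2, 0.3, -1.1]
gripper_width: -0.0005
grip_force: 0.0
```

Emit:
arm_command:
  moves:
    - [0, 0, 0, 0, 0, 0]

```text
t: 3.45
ee_pos: [0.549, 0.0841, 0.072]
tool_rot: [[-0.963, 0.27, 0.0], [0.27, 0.963, 0.0], [-0.0, 0.0, -1.0]]
wrist_force: [-0.3, 0.0, 0.2]
gripper_width: -0.0004
grip_force: 0.0
```

Emit:
arm_command:
  moves:
    - [0, 0, 0, 0, 0, 0]

```text
t: 3.58
ee_pos: [0.549, 0.0841, 0.0721]
tool_rot: [[-0.963, 0.27, 0.0], [0.27, 0.963, 0.0], [-0.0, 0.0, -1.0]]
wrist_force: [0.0, -0.2, 0.6]
gripper_width: -0.0001
grip_force: 0.0
```

Clear of contact at 0.072. Going down in small steps.

Emit:
arm_command:
  moves:
    - [0, 0, -0.01, 0, 0, 0]
    - [0, 0, -0.005, 0, 0, 0]
    - [0, 0, 0, 0, 0, 0]

```text
t: 3.95
ee_pos: [0.5489, 0.0841, 0.0689]
tool_rot: [[-0.963, 0.27, -0.0], [0.27, 0.963, 0.0], [0.0, 0.0, -1.0]]
wrist_force: [0.3, -0.2, -0.3]
gripper_width: -0.0
grip_force: 0.0
```

Emit:
arm_command:
  moves:
    - [0, 0, -0.005, 0, 0, 0]
    - [0, 0, 0, 0, 0, 0]
    - [0, 0, 0, 0, 0, 0]

```text
t: 4.32
ee_pos: [0.549, 0.0842, 0.0681]
tool_rot: [[-0.963, 0.27, 0.0], [0.27, 0.963, 0.0], [-0.0, 0.0, -1.0]]
wrist_force: [-0.9, 0.5, 2.7]
gripper_width: -0.0003
grip_force: 1.3
```

Emit:
arm_command:
  moves:
    - [0, 0, -0.005, 0, 0, 0]
    - [0, 0, 0, 0, 0, 0]
    - [0, 0, 0, 0, 0, 0]

```text
t: 4.7
ee_pos: [0.549, 0.0842, 0.0671]
tool_rot: [[-0.963, 0.27, 0.0], [0.27, 0.963, 0.0], [-0.0, 0.0, -1.0]]
wrist_force: [-1.2, 0.2, 4.1]
gripper_width: 0.0
grip_force: 1.9
```

Emit:
arm_command:
  moves:
    - [0, 0, -0.005, 0, 0, 0]
    - [0, 0, 0, 0, 0, 0]
    - [0, 0, 0, 0, 0, 0]

```text
t: 5.08
ee_pos: [0.549, 0.0841, 0.0661]
tool_rot: [[-0.963, 0.27, 0.0], [0.27, 0.963, 0.0], [-0.0, 0.0, -1.0]]
wrist_force: [-1.5, 0.1, 4.2]
gripper_width: 0.0005
grip_force: 2.4
```

Emit:
arm_command:
  moves:
    - [0, 0, -0.006, 0, 0, 0]
    - [0, 0, -0.005, 0, 0, 0]
    - [0, 0, 0, 0, 0, 0]
    - [0, 0, 0, 0, 0, 0]

```text
t: 5.58
ee_pos: [0.549, 0.0842, 0.064]
tool_rot: [[-0.963, 0.27, 0.0], [0.27, 0.963, 0.0], [-0.0, 0.0, -1.0]]
wrist_force: [-1.3, -0.2, 7.7]
gripper_width: -0.0
grip_force: 3.4
```

Emit:
arm_command:
  moves:
    - [0, 0, 0, 0, 0, 0]
    - [0, 0, 0, 0, 0, 0]

```text
t: 5.82
ee_pos: [0.549, 0.0842, 0.064]
tool_rot: [[-0.963, 0.27, 0.0], [0.27, 0.963, 0.0], [-0.0, 0.0, -1.0]]
wrist_force: [-1.5, -0.2, 7.2]
gripper_width: -0.0002
grip_force: 3.4
```

```bash
python3 - <<'E'
from h import *
s=read_state(); print(s['ee_pos'],s['wrist_force'])
c=capture('scene'); P,d=points(c)
r=np.hypot(P[...,0]-.6564,P[...,1]+.0201); a=np.arctan2(P[...,1]+.0201,P[...,0]-.6564)
m=(abs(r-.15)<.006)&(P[...,0]<.53)&(abs(P[...,2]-.047)<.01); print('strip z',np.median(P[m][:,2]),m.sum())
R=np.array([[.5485,.0842],[.524,.0502],[.5097,.011],[.5068,-.0308],[.5156,-.0717],[.5354,-.1087],[.5646,-.1387]])
print((np.diff(R,axis=0)/.2).round(3))
E
```

```text
[0.54901452 0.08415294 0.06401065] [-1.49437432 -0.19914073  7.16621436]
strip z 0.045494415691268664 329
[[-0.122 -0.17 ]
 [-0.071 -0.196]
 [-0.015 -0.209]
 [ 0.044 -0.204]
 [ 0.099 -0.185]
 [ 0.146 -0.15 ]]
```

Emit:
arm_command:
  moves:
    - [-0.016, -0.021, 0, 0, 0, 0]
    - [-0.016, -0.021, 0, 0, 0, 0]
    - [-0.016, -0.021, 0, 0, 0, 0]
    - [-0.016, -0.021, 0, 0, 0, 0]
    - [-0.016, -0.021, 0, 0, 0, 0]

```text
t: 6.5
ee_pos: [0.534, 0.0633, 0.0643]
tool_rot: [[-0.963, 0.27, 0.003], [0.27, 0.963, 0.0], [-0.003, 0.001, -1.0]]
wrist_force: [1.9, 3.7, 8.0]
gripper_width: 0.0001
grip_force: 3.2
```

Emit:
arm_command:
  moves:
    - [-0.015, -0.022, 0, 0, 0, 0]
    - [-0.015, -0.022, 0, 0, 0, 0]
    - [-0.015, -0.021, 0, 0, 0, 0]
    - [0, 0, 0, 0, 0, 0]
    - [0, 0, 0, 0, 0, 0]

```text
t: 7.12
ee_pos: [0.5246, 0.05, 0.0642]
tool_rot: [[-0.963, 0.27, 0.002], [0.27, 0.963, -0.0], [-0.002, 0.0, -1.0]]
wrist_force: [1.0, -2.0, 5.8]
gripper_width: 0.0003
grip_force: 3.3
```

Emit:
arm_command:
  moves:
    - [0, 0, 0, 0, 0, 0]
    - [0, 0, 0, 0, 0, 0]

```text
t: 7.38
ee_pos: [0.5247, 0.05, 0.0642]
tool_rot: [[-0.963, 0.27, 0.002], [0.27, 0.963, -0.0], [-0.002, 0.0, -1.0]]
wrist_force: [1.0, -0.8, 7.2]
gripper_width: -0.0
grip_force: 3.3
```

Works well. Next rivets 2 and 3.

Emit:
arm_command:
  moves:
    - [-0.01, -0.024, 0, 0, 0, 0]
    - [-0.01, -0.024, 0, 0, 0, 0]
    - [-0.01, -0.024, 0, 0, 0, 0]
    - [-0.009, -0.025, 0, 0, 0, 0]
    - [-0.009, -0.025, 0, 0, 0, 0]

```text
t: 8.0
ee_pos: [0.5151, 0.0259, 0.0642]
tool_rot: [[-0.963, 0.27, 0.002], [0.27, 0.963, 0.0], [-0.002, 0.001, -1.0]]
wrist_force: [2.6, 4.1, 7.1]
gripper_width: -0.0003
grip_force: 3.3
```

Emit:
arm_command:
  moves:
    - [-0.009, -0.025, 0, 0, 0, 0]
    - [-0.008, -0.025, 0, 0, 0, 0]
    - [-0.008, -0.024, 0, 0, 0, 0]
    - [0, 0, 0, 0, 0, 0]
    - [0, 0, 0, 0, 0, 0]

```text
t: 8.62
ee_pos: [0.5099, 0.0107, 0.0641]
tool_rot: [[-0.963, 0.27, 0.001], [0.27, 0.963, -0.0], [-0.001, 0.0, -1.0]]
wrist_force: [-0.1, -1.1, 7.0]
gripper_width: -0.0003
grip_force: 3.3
```

Emit:
arm_command:
  moves:
    - [0, 0, 0, 0, 0, 0]
    - [0, 0, 0, 0, 0, 0]

```text
t: 8.88
ee_pos: [0.5099, 0.0107, 0.0641]
tool_rot: [[-0.963, 0.27, 0.001], [0.27, 0.963, -0.0], [-0.001, 0.0, -1.0]]
wrist_force: [0.1, -2.6, 6.7]
gripper_width: -0.0002
grip_force: 3.3
```

Emit:
arm_command:
  moves:
    - [-0.003, -0.026, 0, 0, 0, 0]
    - [-0.003, -0.026, 0, 0, 0, 0]
    - [-0.003, -0.026, 0, 0, 0, 0]
    - [-0.002, -0.026, 0, 0, 0, 0]
    - [-0.002, -0.026, 0, 0, 0, 0]

```text
t: 9.5
ee_pos: [0.5072, -0.0149, 0.0641]
tool_rot: [[-0.963, 0.27, 0.001], [0.27, 0.963, 0.0], [-0.001, 0.001, -1.0]]
wrist_force: [0.1, 4.7, 7.1]
gripper_width: 0.0
grip_force: 3.4
```

Emit:
arm_command:
  moves:
    - [-0.002, -0.026, 0, 0, 0, 0]
    - [-0.001, -0.026, 0, 0, 0, 0]
    - [0, -0.026, 0, 0, 0, 0]
    - [0, 0, 0, 0, 0, 0]
    - [0, 0, 0, 0, 0, 0]

```text
t: 10.12
ee_pos: [0.5065, -0.0309, 0.064]
tool_rot: [[-0.963, 0.27, 0.001], [0.27, 0.963, -0.0], [-0.001, 0.0, -1.0]]
wrist_force: [-1.1, -1.4, 5.9]
gripper_width: 0.0002
grip_force: 3.4
```

Emit:
arm_command:
  moves:
    - [0, 0, 0, 0, 0, 0]
    - [0, 0, 0, 0, 0, 0]

```text
t: 10.38
ee_pos: [0.5065, -0.0308, 0.0641]
tool_rot: [[-0.963, 0.27, 0.001], [0.27, 0.963, -0.0], [-0.001, 0.0, -1.0]]
wrist_force: [-0.8, -1.3, 6.0]
gripper_width: 0.0
grip_force: 3.4
```

Emit:
arm_command:
  moves:
    - [0.003, -0.026, 0, 0, 0, 0]
    - [0.004, -0.026, 0, 0, 0, 0]
    - [0.005, -0.026, 0, 0, 0, 0]
    - [0.006, -0.026, 0, 0, 0, 0]
    - [0.006, -0.025, 0, 0, 0, 0]

```text
t: 11.0
ee_pos: [0.511, -0.0562, 0.064]
tool_rot: [[-0.963, 0.27, -0.0], [0.27, 0.963, 0.0], [0.0, 0.0, -1.0]]
wrist_force: [-1.3, 4.6, 7.7]
gripper_width: 0.0002
grip_force: 3.4
```

Emit:
arm_command:
  moves:
    - [0.007, -0.025, 0, 0, 0, 0]
    - [0.007, -0.025, 0, 0, 0, 0]
    - [0.007, -0.025, 0, 0, 0, 0]
    - [0, 0, 0, 0, 0, 0]
    - [0, 0, 0, 0, 0, 0]

```text
t: 11.62
ee_pos: [0.5153, -0.0716, 0.064]
tool_rot: [[-0.963, 0.27, 0.0], [0.27, 0.963, -0.0], [-0.0, 0.0, -1.0]]
wrist_force: [-0.5, -1.1, 7.1]
gripper_width: -0.0002
grip_force: 3.4
```

Emit:
arm_command:
  moves:
    - [0, 0, 0, 0, 0, 0]
    - [0, 0, 0, 0, 0, 0]

```text
t: 11.88
ee_pos: [0.5153, -0.0716, 0.064]
tool_rot: [[-0.963, 0.27, 0.0], [0.27, 0.963, -0.0], [-0.0, -0.0, -1.0]]
wrist_force: [-0.9, -1.5, 6.1]
gripper_width: -0.0003
grip_force: 3.4
```

Emit:
arm_command:
  moves:
    - [0.01, -0.024, 0, 0, 0, 0]
    - [0.011, -0.024, 0, 0, 0, 0]
    - [0.012, -0.024, 0, 0, 0, 0]
    - [0.012, -0.023, 0, 0, 0, 0]
    - [0.013, -0.023, 0, 0, 0, 0]

```text
t: 12.5
ee_pos: [0.5265, -0.0948, 0.0639]
tool_rot: [[-0.963, 0.27, -0.001], [0.27, 0.963, 0.001], [0.001, 0.0, -1.0]]
wrist_force: [-2.2, 4.5, 7.2]
gripper_width: -0.0001
grip_force: 3.5
```

Emit:
arm_command:
  moves:
    - [0.013, -0.023, 0, 0, 0, 0]
    - [0.014, -0.022, 0, 0, 0, 0]
    - [0.014, -0.022, 0, 0, 0, 0]
    - [0, 0, 0, 0, 0, 0]
    - [0, 0, 0, 0, 0, 0]

```text
t: 13.12
ee_pos: [0.535, -0.1085, 0.064]
tool_rot: [[-0.963, 0.27, 0.0], [0.27, 0.963, -0.0], [-0.0, 0.0, -1.0]]
wrist_force: [-1.7, -0.2, 7.7]
gripper_width: -0.0002
grip_force: 3.4
```

Emit:
arm_command:
  moves:
    - [0, 0, 0, 0, 0, 0]
    - [0, 0, 0, 0, 0, 0]

```text
t: 13.38
ee_pos: [0.535, -0.1085, 0.064]
tool_rot: [[-0.963, 0.27, 0.0], [0.27, 0.963, -0.0], [-0.0, 0.0, -1.0]]
wrist_force: [-1.5, -0.5, 7.6]
gripper_width: -0.0
grip_force: 3.4
```

Last: delta (0.148, -0.151).

Emit:
arm_command:
  moves:
    - [0.016, -0.021, 0, 0, 0, 0]
    - [0.017, -0.02, 0, 0, 0, 0]
    - [0.018, -0.02, 0, 0, 0, 0]
    - [0.018, -0.019, 0, 0, 0, 0]
    - [0.019, -0.019, 0, 0, 0, 0]

```text
t: 14.0
ee_pos: [0.5522, -0.1279, 0.0638]
tool_rot: [[-0.963, 0.27, -0.001], [0.27, 0.963, 0.001], [0.001, 0.0, -1.0]]
wrist_force: [-4.1, 3.6, 6.8]
gripper_width: -0.0001
grip_force: 3.5
```

Emit:
arm_command:
  moves:
    - [0.02, -0.018, 0, 0, 0, 0]
    - [0.02, -0.017, 0, 0, 0, 0]
    - [0.02, -0.017, 0, 0, 0, 0]
    - [0, 0, 0, 0, 0, 0]
    - [0, 0, 0, 0, 0, 0]

```text
t: 14.62
ee_pos: [0.5646, -0.1387, 0.064]
tool_rot: [[-0.963, 0.27, 0.0], [0.27, 0.963, 0.0], [-0.0, 0.0, -1.0]]
wrist_force: [-0.8, 0.5, 7.5]
gripper_width: -0.0002
grip_force: 3.4
```

Emit:
arm_command:
  moves:
    - [0, 0, 0, 0, 0, 0]
    - [0, 0, 0, 0, 0, 0]
    - [0, 0, 0, 0, 0, 0]
    - [0, 0, 0, 0, 0, 0]

```text
t: 15.12
ee_pos: [0.5646, -0.1387, 0.064]
tool_rot: [[-0.963, 0.27, 0.0], [0.27, 0.963, 0.0], [-0.0, 0.0, -1.0]]
wrist_force: [-1.6, 1.3, 6.4]
gripper_width: 0.0002
grip_force: 3.4
```

```bash
python3 - <<'E'
from h import *
s=read_state(); print(s['ee_pos'],s['wrist_force'])
a=capture('scene')['pixels'][120:320,160:380,::-1]
cv2.imwrite('pics/a2.png',cv2.resize(a,None,fx=2.5,fy=2.5,interpolation=cv2.INTER_CUBIC))
E
```

```text
[ 0.564586   -0.13869319  0.0640164 ] [-1.59292644  1.27783898  6.43035984]
```

View pics/a2.png

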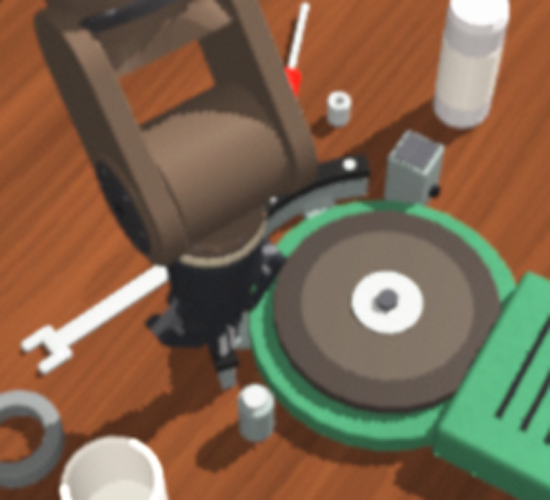

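The fingertips are on the last rivet at about (225,355), beside the post at (257,410). Nothing else has been moved.

```bash
python3 -c "
from workcell import close_job
print(close_job())"
```

```text
the job is handed in; nothing more can be done
None
```

I pressed the strip about half way down (5 mm, about 7 N) at all seven rivets in turn, from the switch box to the post. The job is handed in with the fingertips still holding the last rivet; it took about 15 s, and no verdict came back.

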